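# Clip the lockout snap link on the isolator staple

## Task

Lock out the battery isolator: take the steel snap link by its black tab from its parking block and press its sprung gate open on the isolator's staple until the gate snaps shut behind the bar. Still holding the link, tug it back against the bar with about 10 N for half a second to prove that it is locked on, never pushing or pulling on the isolator with 20 N or more. Then let go, so that the link hangs at rest and upright from the bar by the top of its arch with its gate shut, and leave the other things on the bench as they are.

Things in the scene. Friction and masses are not known exactly. Their poses are not given: they have to be found in the camera images.
- link_grip (a point): Middle of the loose snap link's black grip tab (34 mm in x, 10 mm thick in y, 74 to 122 mm above the link's underside); this point is 102 mm above the underside. Axes of the link: z up, x to its mouth side (the gate), y across its thickness. At the start it stands upright in the parking block, underside 6 mm above the bench. About 0.17 kg.
- link: Snap link; origin in the middle of its underside. Flat steel frame 10 mm thick in y, x -25 to 25, 78 mm tall, grip tab above. Inside free from x -17 to 17, above a bottom bar 10 mm high; spine at x -25 to -17. Front side, x 17 to 25: fixed post to 20 mm up, gate 20 to 49 mm, fixed nose 50 to 64 mm. Top: an arch, inside 70 mm up at x 0, falling 25 degrees to both sides.
- link_arch (a point): Point of the link 36 mm below link_grip: the centre of an 8 mm staple bar seated in the top of the arch. When the link is pulled back, the bar bears inside the nose 13 mm to +x of this point and about 7 mm lower.
- link_mouth (a point): Point of the link 28 mm to +x and 61 mm below link_grip: where the centre of an 8 mm bar first touches the shut gate. The bar can enter 57 to 74 mm below link_grip (higher, it hits the nose). Pushed in level to x 2 to 9 mm from the link's middle, it can pass up (link lowered) beyond the gate's tip into the arch, and the gate shuts below it.
- link_gate (a joint): Sprung gate of the link, rad: 0 shut, positive swings into the link, hard stop 1.15. Dark steel, 29 mm long, 6 mm thick, hinged at its lower end (x 21, 20 mm above the underside). Opening starts at 2 to 3 N and takes 4 to 8 N when wide open. For a bar entering level at link_mouth: x = 21 + 7/cos(q) - 20.5 tan(q) mm up to q 0.5, then q is about 0.75 at x 6 mm.
- staple_bar (a point): Nominal middle of the front bar of the isolator's staple, 130 mm up, 40 mm in front of the box; x into the box, y along the bar, z up. The staple is clamped at an adjustable depth: the real bar lies up to 7 mm before or behind this point along x, so feel for it. Rigid level U of 8 mm round steel, 26 mm wide inside. The link goes on mouth towards the box, flat sides square to the bar.
- isolator: Isolator: fixed grey steel box, 110 mm (x) by 150 mm (y) by 140 mm tall, with a low black rotary handle on top (up to 162 mm) and the staple high on its front. Origin at the centre of its underside; front face towards its -x.
- stand: Parking block of the link: fixed black block, 90 mm (x) by 50 mm (y) by 24 mm tall, with a slot 53 by 12.5 mm and 18 mm deep in the middle of its top, long side along x. Origin at the centre of its underside. It may stand left or right of the isolator.
- vent_cap1: Bystander: white battery vent cap, 34 mm across, 18 mm tall, origin under its centre.
- vent_cap2: Bystander: another vent cap like it.
- plain_ring: Bystander: plain closed steel ring, 48 mm across, 8 mm high, lying flat.
- brush: Bystander: terminal brush lying on the bench.
- wrench: Bystander: wrench lying on the bench.
- water: Bystander: white bottle, 72 mm across, 190 mm tall.
- grease: Bystander: grey jar, 60 mm across, 70 mm tall.
Not all that is in view belongs to the job. Leave any orange or turquoise look-alike of the link alone.

How it is judged:
By the outcome, as a careful person would: the job done as asked, in the order asked, and still so for the second after the job is handed in, with the robot touching nothing.
It also fails if it takes over 61 s, if anything falls off the work surface, if the arm or the gripper's body presses on something with over 40 N, if the wrist force passes 120 N, or if a joint passes its speed limit or range.

## Robot

A 6-joint arm with a two-finger parallel gripper is mounted at the origin on the work surface. World frame = base frame: x ahead of the robot, y to its left, z up, the work surface at z = 0. Lengths are in m, angles in rad, forces in N, time in s.
With the tool pointing down it reaches from about 0.35 to 0.975 m from the base axis. Payload 17.4 kg.
Tool frame: the origin (TCP) lies at the very end of the fingers, on their centre line; the grasp point (between the pads) lies 19 mm behind it (grip_depth is the distance from the TCP to the grasp point, in m); x points along the fingers, y is the direction in which the jaws open and shut, and the axes are right-handed (so a half turn about x gives the same grasp; the last joint's range is limited). The gripper opens to 85 mm and grips with 20 to 120 N. Pads are 22 mm wide; open, the fingers measure 114 mm over their backs; the gripper's body (76 mm by 85 mm) begins 54 mm behind the grasp point. The pads swing forward as they close: fully open they stand 13 mm farther back than shut.
Start: joints at [1.142, 0.116, 1.442, -0, 1.584, -0.038], TCP at [0.257, 0.624, 0.231] pointing down, gripper open.
Joint ranges: [-2.83, 2.83], [-0.83, 2.19], [0.07, 2.5], [-1.14, 4.28], [0.01, 3], [-2.97, 2.97]. Speed limits (rad/s): [1.89, 1.89, 2.22, 3.14, 3.14, 3.14].

## Interface

Orientations are given as a rotation vector (axis times angle).
In Python, from rig import move_ptp, move_linear, move_j, gripper_to, wait, solve_ik, observe, snapshot, PlanningError, hand_in, grip_depth gives the robot as it stands. Calls block until the motion is done:
- move_ptp(position, orientation): joint-space move of the TCP to a pose.
- move_linear(position, orientation=None, speed=0.15, until_force=None): straight line of the TCP; orientation=None keeps the orientation; speed is the mean speed in m/s. With until_force (N) it stops when the force on the tool has changed by that much, and returns True; else False.
- move_j(angles): joint-space move.
- gripper_to(opening, strength=None): finger opening in m; strength is the grip in N (None keeps the last); returns when the fingers have stopped.
- wait(seconds).
- solve_ik(position, orientation): joint angles nearest the present ones, or None.
- observe(): the state.
- snapshot(name): name is "scene" or "top" or "wrist"; returns a dict with "image" (420x560x3 uint8, red, green, blue), "intrinsics" (3x3 intrinsics, pixels), "rvec" (rotation vector, rad) and "tvec" (3), from world to camera coordinates, as OpenCV has them; the wrist camera has in their place "tool_from_camera" (4x4, takes a point from camera to tool coordinates, whose origin is the TCP and whose axes are the tool frame's). Camera axes: x right, y down, z forward; pixel columns grow to the right and rows downward; lengths in m; the calibration is good to about 2 mm. A picture is of the moment at which its call begins: read the wrist's pose just before it. There is no depth.
A pose or a line that the arm cannot do raises PlanningError and nothing moves.
- hand_in(): hands the job in, once; it reports no verdict.
The state is a dict: "time": time; "qpos": joint angles; "joint_velocities": joint speeds; "joint_efforts": joint torques, N m; "eef_pos": TCP position; "tcp_rot": TCP orientation; "contact_force": force on the tool from outside, world axes, zero at the start; "wrist_torque": the same for the moment, N m; "grip_width": finger opening in m.
Only numpy, scipy, OpenCV 4.12 (cv2) and the standard library are available. Lean on these libraries where they do the work, as an engineer would, in place of code of your own. Each camera call takes 0.05 s, during which the arm holds its last target. There are 200 camera calls.

## Working session

There is one attempt and no reset: what is moved stays moved. The work goes in short steps, each a Python script; the robot and the scene stay as the last script left them, time stands still between calls to the robot, and variables do not carry over. Pictures are saved under pics/ and viewed, about 8 in all and at most 12, crops included, and the job is handed in when it is done.

```bash
mkdir -p pics; ls; python3 - <<'E'
from rig import *
import cv2,pickle
d={n:snapshot(n) for n in("scene","top","wrist")}
o=observe();d['o']=o
pickle.dump(d,open('s0.pkl','wb'))
import numpy as np
im=np.vstack([cv2.cvtColor(d[n]['image'],cv2.COLOR_RGB2BGR) for n in("scene",)])
cv2.imwrite('pics/scene0.png',im)
cv2.imwrite('pics/top0.png',d['top']['image'][:,:,::-1])
print(o,grip_depth)
for n in("scene","top"):print(d[n]['intrinsics'],d[n]['rvec'],d[n]['tvec'])
print(d['wrist']['tool_from_camera'])
E
```

```text
pics
{'time': 0.15, 'qpos': array([ 1.14221159e+00,  1.16422923e-01,  1.44211566e+00, -1.00634100e-05,
        1.58398375e+00, -3.77776383e-02]), 'joint_velocities': array([ 0.00073629, -0.00255594, -0.00197712,  0.00056481, -0.00270922,
       -0.00021538]), 'joint_efforts': array([ 1.72390177e-03, -7.32502985e+01, -6.32851052e+01,  6.13107568e-05,
        5.07222619e-03, -2.70626299e-05]), 'eef_pos': array([0.25707077, 0.62398233, 0.23069759]), 'tcp_rot': array([ 0.30587831,  1.54917179, -0.30731027]), 'contact_force': array([ 0.65382031, -0.07387724, -0.51096016]), 'wrist_torque': array([ 0.00687754, -0.02119607, -0.03347205]), 'grip_width': 0.08552071903032983} 0.0187
[[527.77629903   0.         286.58751663]
 [  0.         527.77629903 202.61559874]
 [  0.           0.           1.        ]] [ 1.17357726  2.4096557  -0.91861377] [ 0.33792951 -0.2334938   1.62119566]
[[401.19333776   0.         277.11613961]
 [  0.         401.19333776 202.09073011]
 [  0.           0.           1.        ]] [ 2.15521954 -2.16296111  0.10981072] [0.02207261 0.54787709 1.16531477]
[[ 3.52140565e-04 -3.11531571e-01  9.50235737e-01 -1.41926518e-01]
 [ 9.99999934e-01  2.60373053e-05 -3.62046054e-04  4.73524533e-04]
 [ 8.80471980e-05  9.50235802e-01  3.11531559e-01 -8.02362139e-02]
 [ 0.00000000e+00  0.00000000e+00  0.00000000e+00  1.00000000e+00]]
```

View pics/scene0.png

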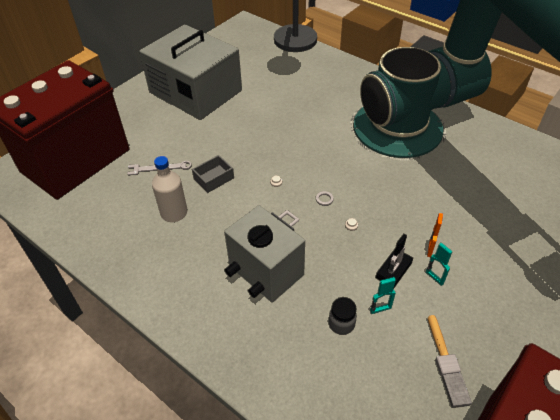

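View pics/top0.png

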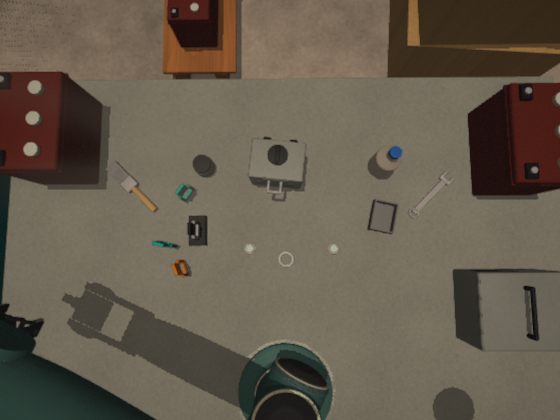

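Candidates for the link: steel/black one in the black block, scene (398,258) / top (196,230). Look-alikes: orange at scene (436,235), turquoise at (440,262) and (384,295). By the description it is the one in the block. Next is a close crop to check that and to get pixels.

```bash
python3 - <<'E'
import cv2,pickle,numpy as np
d=pickle.load(open('s0.pkl','rb'))
S=d['scene']['image'][:,:,::-1];T=d['top']['image'][:,:,::-1]
def c(im,x,y,w,h,k):return cv2.resize(im[y:y+h,x:x+w],None,fx=k,fy=k,interpolation=cv2.INTER_CUBIC)
a=c(S,365,220,50,75,8);
b=c(T,180,205,40,50,6); e=c(T,245,130,66,75,4)
# a 400x600 ; right column 300 each
R=np.zeros((600,400,3),np.uint8);R[:300,:240]=b;R[300:600,:264]=e
cv2.imwrite('pics/crop0.png',np.hstack([a,R]))
E
```

```text
(no output)
```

View pics/crop0.png

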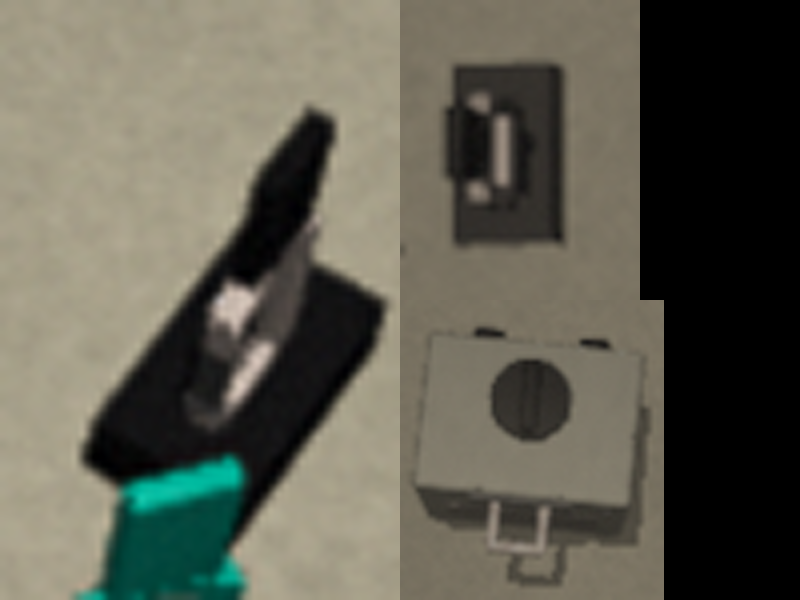

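The crop confirms it: a steel link with a black tab in the black block. The dark gate is on the image-lower side in the scene view, i.e. world +x. Tab top is at top (190,229) and the bar at top (267–282,192).

```bash
cat > h.py <<'E'
import numpy as np,cv2,pickle
from scipy.spatial.transform import Rotation as R
def ray(s,px):
    if 'rvec' in s:
        Rm=cv2.Rodrigues(np.array(s['rvec']))[0];C=-Rm.T@np.array(s['tvec']).ravel();Rc=Rm.T
    else:
        T=s['W'];Rc=T[:3,:3];C=T[:3,3]
    return C,Rc@np.linalg.inv(s['intrinsics'])@np.array([px[0],px[1],1.])
def onz(s,px,z):
    C,d=ray(s,px);return C+d*(z-C[2])/d[2]
def tri(vs):
    A=np.zeros((3,3));b=np.zeros(3)
    for s,p in vs:
        C,d=ray(s,p);d=d/np.linalg.norm(d);P=np.eye(3)-np.outer(d,d);A+=P;b+=P@C
    return np.linalg.solve(A,b)
def down(yaw): # tool x down, tool y along world dir (yaw-rotated +y)
    x=np.array([0,0,-1.]);y=np.array([-np.sin(yaw),np.cos(yaw),0]);return R.from_matrix(np.c_[x,y,np.cross(x,y)]).as_rotvec()
def wsnap():
    import rig
    o=rig.observe();s=rig.snapshot('wrist')
    T=np.eye(4);T[:3,:3]=R.from_rotvec(o['tcp_rot']).as_matrix();T[:3,3]=o['eef_pos']
    s['W']=T@np.array(s['tool_from_camera']);s['o']=o;return s
E
python3 - <<'E'
from h import *
d=pickle.load(open('s0.pkl','rb'));T=d['top'];S=d['scene']
np.set_printoptions(precision=4,suppress=True)
b=lambda x,y:(180+(x-400)/6,205+y/6); e=lambda x,y:(245+(x-400)/4,130+(y-300)/4)
sc=lambda x,y:(365+x/8,220+y/8)
print('tab top',onz(T,b(459,143),.128))
for p in[(453,65),(555,65),(453,240),(562,242)]:print('stand',onz(T,b(*p),.024))
for p in[(85,458),(385,302),(318,262)]:print('stand S',onz(S,sc(*p),.024))
for p in [(315,110),(255,180),(325,118)]:print('tab S',onz(S,sc(*p),.128))
for p in[(430,333),(645,353),(417,487),(629,505)]:print('box',onz(T,e(*p),.14))
for p in[(488,549),(547,549)]:print('bar',onz(T,e(*p),.13))
print('tool R',R.from_rotvec(d['o']['tcp_rot']).as_matrix())
E
```

```text
tab top [0.4647 0.2571 0.128 ]
stand [0.5084 0.2846 0.024 ]
stand [0.5082 0.2336 0.024 ]
stand [0.4216 0.2827 0.024 ]
stand [0.4204 0.2287 0.024 ]
stand S [0.5254 0.2466 0.024 ]
stand S [0.4226 0.288  0.024 ]
stand S [0.422  0.2648 0.024 ]
tab S [0.4537 0.2626 0.128 ]
tab S [0.4854 0.2619 0.128 ]
tab S [0.4545 0.2662 0.128 ]
box [0.7132 0.0864 0.14  ]
box [ 0.6982 -0.0616  0.14  ]
box [0.6056 0.0948 0.14  ]
box [ 0.5925 -0.0496  0.14  ]
bar [0.5641 0.0468 0.13  ]
bar [0.5639 0.0063 0.13  ]
tool R [[-0.0004  0.3809  0.9246]
 [-0.0008  0.9246 -0.3809]
 [-1.     -0.0009 -0.    ]]
```

```bash
python3 - <<'E'
from h import *
from rig import *
print(onz(pickle.load(open('s0.pkl','rb'))['top'],(165,244),.1))
v=[]
gripper_to(0.05)
for p,yw in [((.45,.30,.29),0),((.45,.215,.29),0),((.55,.065,.30),-.09),((.50,-.01,.30),-.09)]:
    move_ptp(p,down(yw));wait(.15);v.append(wsnap())
o=observe();print(o['time'],o['eef_pos'])
pickle.dump(v,open('v.pkl','wb'))
cv2.imwrite('pics/wr.png',cv2.resize(np.vstack([np.hstack([s['image'] for s in v[:2]]),np.hstack([s['image'] for s in v[2:]])])[:,:,::-1],(800,600),interpolation=cv2.INTER_AREA))
E
```

```text
[0.4241117  0.33181087 0.1       ]
4.45 [ 0.50033086 -0.00921592  0.29982872]
```

View pics/wr.png

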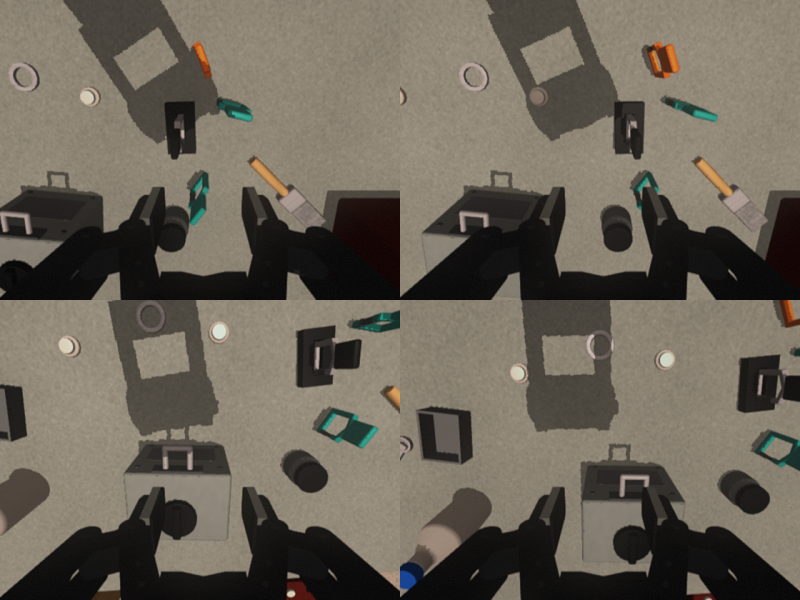

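```bash
python3 - <<'E'
from h import *
v=pickle.load(open('v.pkl','rb'))
def c(i,x,y):return cv2.resize(v[i]['image'][y:y+75,x:x+100,::-1],None,fx=4,fy=4,interpolation=cv2.INTER_CUBIC)
cv2.imwrite('pics/wc.png',np.vstack([np.hstack([c(0,200,150),c(1,270,150)]),np.hstack([c(2,200,190),c(3,280,230)])]))
E
```

```text
(no output)
```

View pics/wc.png

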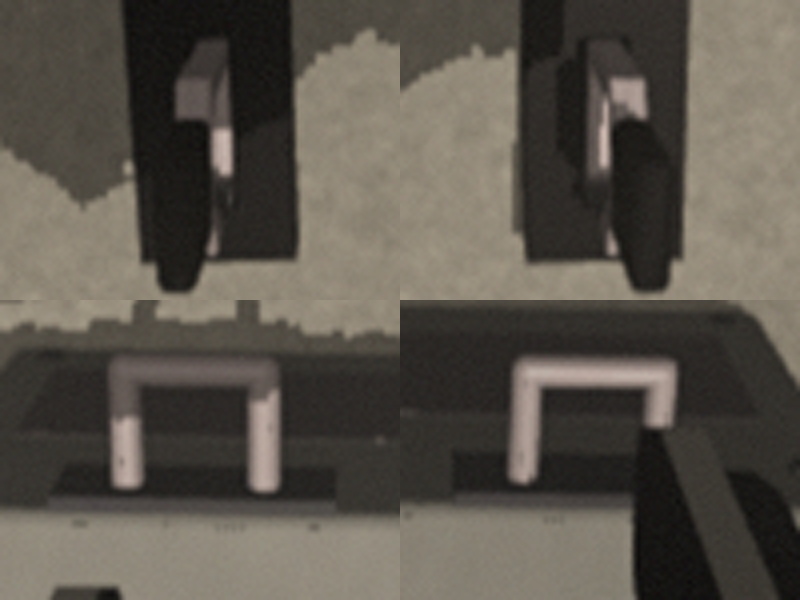

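```bash
python3 - <<'E'
from h import *
np.set_printoptions(precision=4,suppress=True)
v=pickle.load(open('v.pkl','rb'))
P=lambda x0,y0,x,y:(x0+(x-.0)/4-.4,y0+y/4-.4)
print('tab +x top end',tri([(v[0],P(200,150,179,287)),(v[1],P(270,150,251,287))]))
print('stand +x edge corners')
for a,b in [((142,260),(128,262)),((297,258),(281,256))]:
    print(onz(v[0],P(200,150,*a),.024),onz(v[1],P(270,150,*b),.024),tri([(v[0],P(200,150,*a)),(v[1],P(270,150,*b))]))
for n,a,b in[('L',(124,70),(528-400,73)),('R',(264,74),(662-400,72)),('mid',(194,72),(195,72.5))]:
    print('bar',n,tri([(v[2],P(200,190,*a)),(v[3],P(280,230,*b))]))
for i in (0,1):  # stand pose: side edges
    for q in ([(122,0),(142,260)],[(291,0),(297,258)]) if i==0 else ([(522-400,0),(528-400,262)],[(688-400,0),(681-400,256)]):
        p=[onz(v[i],P([200,270][i],150,*x),.024) for x in q];print(p, (p[1]-p[0])[1]/(p[1]-p[0])[0])
E
```

```text
tab +x top end [0.4827 0.2623 0.1254]
stand +x edge corners
[0.5107 0.238  0.024 ] [0.5116 0.2379 0.024 ] [0.5112 0.2379 0.0239]
[0.51   0.2874 0.024 ] [0.5095 0.2867 0.024 ] [0.511  0.2873 0.0204]
bar L [0.5649 0.0128 0.1316]
bar R [0.5692 0.0465 0.1293]
bar mid [0.567  0.0296 0.1305]
[array([0.4282, 0.2356, 0.024 ]), array([0.5107, 0.238 , 0.024 ])] 0.0280634527281877
[array([0.4281, 0.2864, 0.024 ]), array([0.51  , 0.2874, 0.024 ])] 0.013001672359862488
[array([0.4284, 0.2348, 0.024 ]), array([0.5116, 0.2379, 0.024 ])] 0.03809171265302943
[array([0.4283, 0.2846, 0.024 ]), array([0.5095, 0.2867, 0.024 ])] 0.025796313730609595
```

Grip is at (0.466, 0.262, 0.108) with yaw 0.026. The bar's middle is at (0.567, 0.030, 0.1305) with yaw about -0.10. Next I grasp and move to the pre-insertion pose.

```bash
cat >> h.py <<'E'
YB=-.10
U=np.array([np.cos(YB),np.sin(YB),0]);BAR=np.array([.567,.0296,.1305])
GD=.0187
def tcp(bx,below):
    "TCP so the bar lies at link x=bx (m), 'below' m under link_grip"
    return BAR-U*bx+np.array([0,0,below-GD])
def F():
    f=np.mean([np.array(__import__('rig').observe()['contact_force']) for _ in range(1)],0);return f@U,f[2]
E
python3 - <<'E'
from h import *
from rig import *
np.set_printoptions(precision=4,suppress=True)
g=np.array([.4657,.2617,.108-GD]);r=down(.026)
gripper_to(.045)
move_ptp(g+[0,0,.09],r)
move_linear(g,r,speed=.1)
o=observe();print(o['eef_pos'],o['contact_force'])
gripper_to(0.0,100);wait(.2)
o=observe();print(o['time'],o['grip_width'],o['contact_force'])
move_linear(g+[0,0,.11],r,speed=.08)
print(observe()['grip_width'])
q=tcp(.075,.063);q[2]+=.03
move_ptp(q,down(YB));wait(.2)
o=observe();print(o['time'],o['eef_pos'],o['contact_force'])
s=snapshot('scene');w=wsnap();pickle.dump((s,w),open('s1.pkl','wb'))
a=cv2.resize(s['image'][150:300,200:380],(480,400),interpolation=cv2.INTER_CUBIC);b=cv2.resize(w['image'],(320,240))
c=np.zeros((400,800,3),np.uint8);c[:,:480]=a;c[:240,480:]=b
cv2.imwrite('pics/s1.png',c[:,:,::-1])
E
```

```text
[0.466  0.2619 0.09  ] [0.2362 0.2657 0.8099]
7.4917 0.008854729564542408 [-0.3537 -1.1697  6.5277]
0.008628319977804088
10.125 [0.4924 0.0382 0.2047] [ 0.7583 -0.1929 -1.4359]
```

View pics/s1.png

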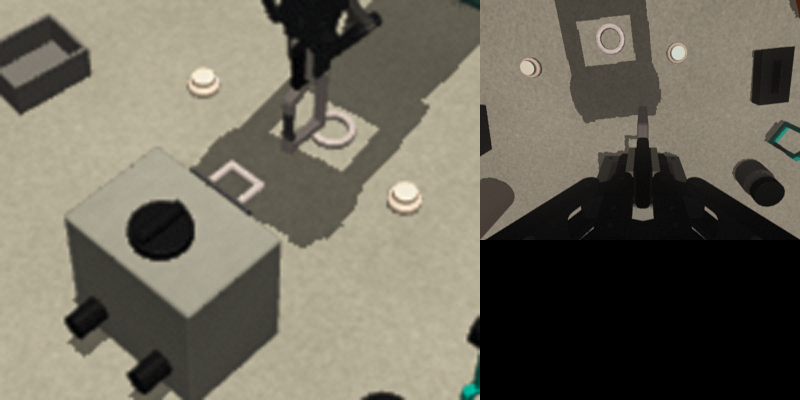

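The link is held upright with the dark gate facing the box. Now I feel for the bar.

```bash
python3 - <<'E'
from h import *
from rig import *
np.set_printoptions(precision=4,suppress=True)
r=down(YB)
move_linear(tcp(.075,.063),r,speed=.08)
move_linear(tcp(.042,.063),r,speed=.06);wait(.3)
f0=F();print('base',f0,observe()['contact_force'])
hit=move_linear(tcp(.012,.063),r,speed=.012,until_force=1.6)
o=observe();p=o['eef_pos'];print(hit,o['time'],p,'bx nominal',(BAR-p)@U,o['contact_force'],F())
E
```

```text
base (np.float64(1.0073783909504261), np.float64(-1.9350626042437795)) [ 0.9967 -0.1567 -1.9351]
True 12.9917 [0.5375 0.0325 0.1742] bx nominal 0.029650187436922548 [-0.6113 -0.365  -2.3504] (np.float64(-0.571785613644993), np.float64(-2.3504241270165727))
```

```bash
echo 'BAR=BAR-U*.0016' >> h.py; python3 - <<'E'
from h import *
from rig import *
np.set_printoptions(precision=4,suppress=True)
for bx in (.022,.016,.011,.0055):
    h=move_linear(tcp(bx,.063),None,speed=.02,until_force=9)
    o=observe();print(h,bx,(BAR-o['eef_pos'])@U,o['contact_force'],o['wrist_torque'])
    if h:break
wait(.2);print(F(),observe()['time'])
s=snapshot('scene');w=wsnap();pickle.dump((s,w),open('s2.pkl','wb'))
a=cv2.resize(s['image'][180:270,230:338],(480,400),interpolation=cv2.INTER_CUBIC);b=cv2.resize(w['image'][100:340,120:440],(320,240))
c=np.zeros((400,800,3),np.uint8);c[:,:480]=a;c[:240,480:]=b
cv2.imwrite('pics/s2.png',c[:,:,::-1])
E
```

```text
False 0.022 0.022268569102053583 [-4.5004 -0.1342 -5.7737] [0.0967 1.0653 0.0437]
False 0.016 0.016266080831803833 [-6.8301  0.1942 -3.2861] [0.1476 1.4965 0.0194]
False 0.011 0.011353011665232117 [-6.9331  1.1483 -5.6249] [0.1734 1.4326 0.0233]
False 0.0055 0.005875347341098941 [-6.6783  0.6629 -6.7741] [ 0.1858  1.2987 -0.005 ]
(np.float64(-6.026620015057702), np.float64(-6.124317537735064)) 14.9333
```

View pics/s2.png

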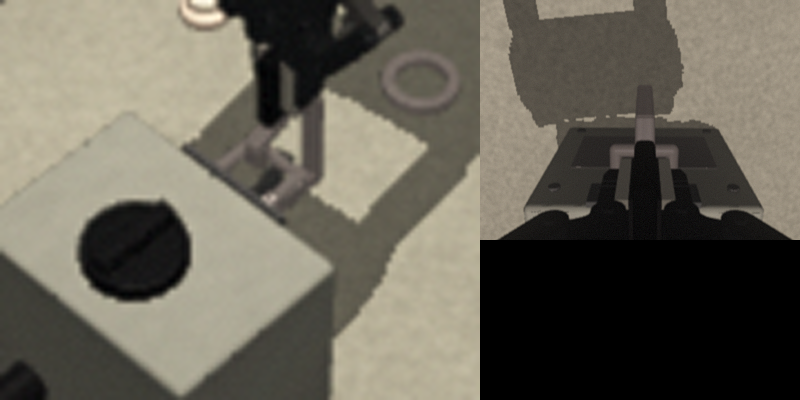

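The gate is pressed open at about 6.5 N, and the link is centred in the staple and upright. Now I lower it so the bar goes up past the gate tip, then tug.

```bash
python3 - <<'E'
from h import *
from rig import *
np.set_printoptions(precision=4,suppress=True)
for b in (.057,.052,.048,.045):
    h=move_linear(tcp(.0055,b),None,speed=.02,until_force=8)
    o=observe();print(h,b,o['eef_pos'][2]+GD-BAR[2],o['contact_force'],o['wrist_torque'])
    if h:break
else:
    wait(.2);print('free',F())
    h=move_linear(tcp(.020,.045),None,speed=.008,until_force=3)
    o=observe();print('touch nose',h,(BAR-o['eef_pos'])@U,o['contact_force'],F(),o['time'])
E
```

```text
False 0.057 0.05683860503583632 [-3.216   1.2822 -7.0686] [0.0601 0.6321 0.0205]
False 0.052 0.05244730235235137 [-0.5378 -0.6797 -1.8632] [ 0.0204 -0.025  -0.0086]
False 0.048 0.04790383092452574 [-0.3124 -0.1197 -1.8915] [-0.0192 -0.003   0.0474]
False 0.045 0.044813768442745566 [-0.1073 -0.9345 -2.1793] [-0.0343 -0.0138  0.0284]
free (np.float64(-0.20301264313662906), np.float64(-1.265038108733926))
touch nose True 0.013516685002572556 [ 2.8224 -0.1213  0.1354] (np.float64(2.8204280749121553), np.float64(0.1353551651460854)) 17.8
```

The gate snapped shut (force dropped to about 0) and the nose bears at 13.5 mm, as expected. Now the 10 N tug.

```bash
python3 - <<'E'
from h import *
from rig import *
def Fm(n=4):
    a=[]
    for _ in range(n): wait(.02);a.append(F())
    return np.mean(a,0)
base=-.2; cmd=(BAR-observe()['eef_pos'])@U
held=0;log=[]
for i in range(40):
    f=Fm();fx=f[0]-base;t=observe()['time'];log.append((round(t,2),round(cmd*1e3,2),*np.round(f,1)))
    if 9<fx<11.2:
        t0=t
        while observe()['time']<t0+.75:
            f=Fm();log.append(('hold',round(observe()['time'],2),*np.round(f,1)))
            if not 8.5<f[0]-base<12.5:break
        else: break
        fx=f[0]-base
    cmd+=np.clip((10-fx)*1e-4,-3e-4,3e-4)
    move_linear(tcp(cmd,.045),None,speed=.01)
for l in log:print(*l)
o=observe();print(o['time'],(BAR-o['eef_pos'])@U,o['grip_width'])
E
```

```text
17.87 13.52 4.0 0.6
18.18 13.82 5.3 -1.8
18.5 14.12 7.7 -2.8
18.82 14.32 8.5 -3.2
19.13 14.45 9.1 -3.7
hold 19.2 9.3 -3.7
hold 19.27 9.3 -3.5
hold 19.33 9.4 -3.9
hold 19.4 9.3 -3.5
hold 19.47 9.1 -3.9
hold 19.53 9.1 -3.4
hold 19.6 9.8 -3.8
hold 19.67 9.3 -3.6
hold 19.73 9.5 -3.6
hold 19.8 9.3 -3.8
hold 19.87 9.2 -3.8
hold 19.93 9.5 -3.8
19.9333 0.013805132431181533 0.008818695090252475
```

Held at about 9.5 N. I'll hold slightly firmer (about 10.5 N) so sensor bias can't leave it short, then seat the arch on the bar.

```bash
python3 - <<'E'
from h import *
from rig import *
def Fm(n=4):
    a=[]
    for _ in range(n): wait(.02);a.append(F())
    return np.mean(a,0)
cmd=.01445
for i in range(6):
    f=Fm(6)
    if 10<f[0]<11.2:break
    cmd+=np.clip((10.5-f[0])*1.5e-4,-3e-4,3e-4);move_linear(tcp(cmd,.045),None,speed=.01)
h=[Fm()[0] for _ in range(10)];print('hold',np.round(h,1),observe()['time'])
move_linear(tcp(.0003,.045),None,speed=.02);wait(.2);print('free',F())
t=move_linear(tcp(.0003,.032),None,speed=.006,until_force=1.5)
o=observe();print(t,'below',o['eef_pos'][2]+GD-BAR[2],'bx',(BAR-o['eef_pos'])@U,F(),o['time'])
s=snapshot('scene');w=wsnap()
a=cv2.resize(s['image'][180:270,230:338],(480,400),interpolation=cv2.INTER_CUBIC);b=cv2.resize(w['image'][100:340,120:440],(320,240))
c=np.zeros((400,800,3),np.uint8);c[:,:480]=a;c[:240,480:]=b
cv2.imwrite('pics/s3.png',c[:,:,::-1])
E
```

```text
hold [10.5 10.5 10.4 10.5 10.9 10.2 10.5 10.4 10.4 10.7] 21.05
free (np.float64(0.3947763390563002), np.float64(-1.6310198795923228))
True below 0.036174676060825195 bx 0.0003052676167453981 (np.float64(-0.3051712297802978), np.float64(5.949180904135662)) 23.5
```

View pics/s3.png

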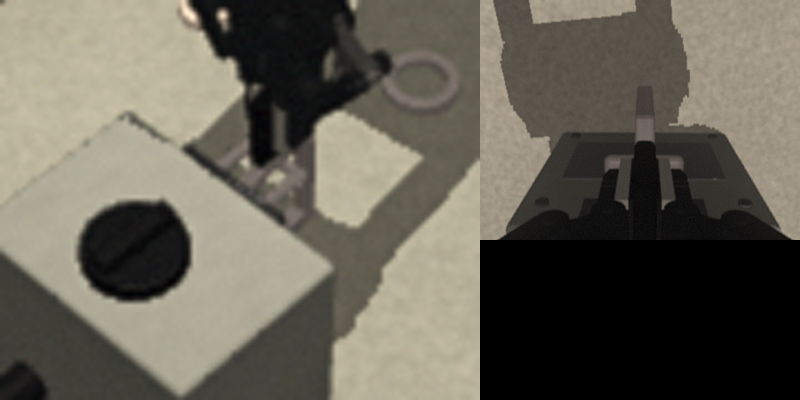

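The link is seated 36.2 mm below the grip. Now I release.

```bash
python3 - <<'E'
from h import *
from rig import *
move_linear(tcp(.0003,.0366),None,speed=.005);print(F())
gripper_to(.016,20);wait(.3);gripper_to(.05);wait(.2)
print(F())
p=observe()['eef_pos']
move_linear(p+[0,0,.09],None,speed=.06)
move_linear(p+[0,0,.09]-U*.05,None,speed=.12);wait(1.2)
s=snapshot('scene');w=wsnap();t=snapshot('top');print(observe()['time'])
wait(.5);w2=snapshot('wrist');print('motion',np.abs(w2['image'].astype(int)-w['image']).max())
a=cv2.resize(s['image'][180:270,230:338],(480,400),interpolation=cv2.INTER_CUBIC);b=cv2.resize(w['image'],(320,240))
c=np.zeros((600,800,3),np.uint8);c[:400,:480]=a;c[:240,480:]=b;c[240:540,480:800]=cv2.resize(t['image'][130:205,240:320],(320,300))
cv2.imwrite('pics/s4.png',c[:,:,::-1]);pickle.dump((s,w,t),open('s4.pkl','wb'))
E
```

```text
(np.float64(0.18554834917249313), np.float64(-1.1727194385165878))
(np.float64(0.44915664677166467), np.float64(-0.27536148331406884))
28.7417
motion 26
```

View pics/s4.png

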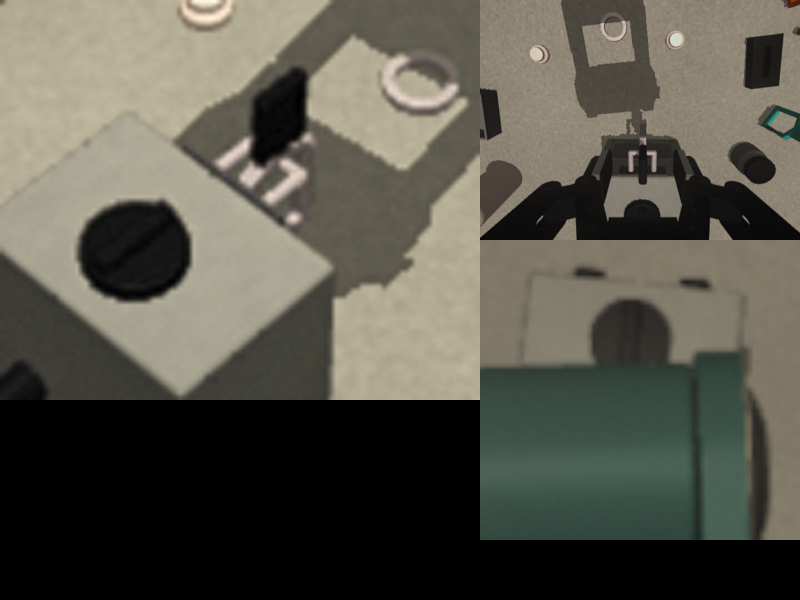

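The link hangs upright on the bar and the gripper is clear. I'll do a last stillness check and hand in.

```bash
python3 - <<'E'
from rig import *
import numpy as np,cv2
wait(1.5);a=snapshot('wrist')['image'];wait(.3);b=snapshot('wrist')['image']
d=np.abs(cv2.GaussianBlur(a,(3,3),0).astype(int)-cv2.GaussianBlur(b,(3,3),0)).max(2)
print('link region',d[200:330,250:330].max(),'background',d[:150].max(),observe()['contact_force'],observe()['time'])
hand_in()
E
```

```text
link region 4 background 11 [-0.56027637  0.61979939 -0.13731162] 31.1917
the job is handed in; nothing more can be done
```

The steel link is locked on the isolator's staple and hangs from the bar by its arch. I handed in at 31.2 s of the 61 s allowed.

- **Putting it on:** I took the link from its block by the black tab and felt for the bar. It lay about 1.6 mm nearer than the cameras had shown. The gate pressed open at about 7 N and snapped shut once the bar passed its tip, with the force dropping to about zero.
- **Tug:** I pulled the link back against the nose twice, still holding it. The first pull read 9.1–9.8 N for about 0.8 s and the second 10.2–10.9 N for about 0.8 s. The highest isolator force I read at any point was about 11 N.
- **Release:** I seated the arch with the bar 36.2 mm below the grip point, against 36 mm expected, then opened the gripper and backed away.

**Last checks:** The link hangs upright and still, with image change around it below the background noise. The ring and vent caps look undisturbed. The tool reads no force beyond sensor noise (under 1 N).

**Not fully confirmed:**
- The gate being shut is inferred from the force drop and from the nose holding during the tug; I had no clear view of it at the end.
- The arm hid the isolator in the last overhead picture, so I judged from the scene and wrist cameras.

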